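Jog the peel tester from its bench control box

ROBOT

A 6-joint arm with a two-finger parallel gripper is mounted at the origin on a cart in front of the work surface, level with it; the furniture and walls round the work are solid. World frame = base frame: x ahead of the robot, y to its left, z up, the work surface at z = 0. Lengths are in mm, angles in rad, forces in N, time in s.
With the tool pointing down it reaches from about 300 to 875 mm from the base axis. Payload 6.4 kg.
Tool frame: the origin (TCP) lies midway between the tips of the shut fingers; the grasp point (between the pads) lies 19 mm behind it (env.grasp_offset is the x of the grasp point in the tool frame, in mm); x points along the fingers, y is the direction in which the jaws open and shut, and the axes are right-handed (so a half turn about x gives the same grasp; the last joint's range is limited). The gripper opens to 85 mm and grips with 20 to 120 N. Pads are 22 mm wide; open, the fingers measure 114 mm over their backs; the gripper's body (76 mm by 85 mm) begins 54 mm behind the grasp point. The pads swing forward as they close: fully open they stand 13 mm farther back than shut.
Start: joints at [-1.467, 0.181, 1.607, -0, 1.354, -0.206], TCP at [175.315, -547.636, 199.088] pointing down, gripper open.
Joint ranges: [-2.99, 2.99], [-0.89, 2.07], [0.3, 2.58], [-1.14, 4.28], [0, 2.63], [-3.12, 3.12]. Speed limits (rad/s): [2.57, 2.57, 3.01, 3.14, 3.14, 3.14].

INTERFACE

Orientations are given as a unit quaternion [w, x, y, z].
In Python, from plant import env gives the robot as it stands.
- The arm moves only by the tool play_rows, never from a script. Its arguments are lists of equal length, an entry for each row: "translation": the shift along the tool's x, y, z in cm, a list of three; "turn": the turn, a rotation vector about the tool's x, y, z in degrees, a list of three. In form: {"translation": [[x, y, z], ...], "turn": [[rx, ry, rz], ...]}. A call has 1 to 12 rows; each row is the pose to reach, as a shift and turn from the pose commanded when the call began, along the tool's axes at that moment; what a row does not reach only later rows make up. A row lasts 1/8 s, in which the tool goes at most 62.5 mm and 10.7 degrees, less where a joint would pass 70% of its speed; a pose out of reach is approached as far as the arm can. A call with a gripper value outside its range is refused whole. "hand" is the gripper's target within -1 to 1 (fully open at 1, half-way at 0, shut at -1), set as the call begins (left out, the last holds). The fingers move at their own pace and stop on an object; the grip force is fixed at half the most. Time passes only in rows, so rows that repeat a pose let the fingers close. It gives the time, the measured TCP pose, the force and the opening at its end, in the units of the state.
- env.get_obs(): the state, without advancing time (a new reading comes with each control period).
- env.camera(name): name is "scene" or "top"; returns the picture (480x640x3 uint8, red, green, blue); there is no depth.
- env.calibration(name): a dict with "fov_y" (degrees; the focal length in pixels is half the picture's height over the tangent of half this angle, whatever the lens; pixels are square), "cx", "cy" (the principal point, pixels), "dist_coeffs" ([k1, k2, p1, p2, k3] as OpenCV has them; the pictures are not rectified), "view" (4x4, takes a point from world to camera coordinates). Camera axes: x right, y up, looking along -z (the intrinsics and any distortion apply to the point x, -y, -z); pixel columns grow to the right and rows downward; lengths in mm; the calibration is good to about 2 mm. A picture is of the moment at which its call begins. calibration takes no time and is no camera call.
- env.close_job(): hands the job in, once; it reports no verdict.
The state is a dict: "t": time; "q": joint angles; "joint_velocities": joint speeds; "tau": joint torques, N m; "ee_pos": TCP position; "ee_rot": TCP orientation; "force": force on the tool from outside, world axes, zero at the start; "torque": the same for the moment, N m; "gripper_width": opening from 0.0 (shut) to 1.0 (fully open).
Only numpy, scipy, OpenCV 4.12 (cv2) and the standard library are available. Lean on these libraries where they do the work, as an engineer would, in place of code of your own. Each camera call takes 0.05 s, during which the arm holds its last target.

TASK

Jog the peel tester with the flat grey control box on the bench, using only the fingertips: first switch the box on by pushing down the raised end of its rocker until it has tipped fully over, then push the square key fully in so that it stays down, then press the long bar key fully down and finish while still holding it down. Never press the round key, and do not lift or shove the weight, the vial or the clip that stand beside the box.

Things in the scene. Friction and masses are not known exactly. Their poses are not given: they have to be found in the camera images.
- control_box: flat grey box, 150 x 150 x 14 mm, fixed; origin at the centre of its underside, level with the desk mat's top; z up, x roughly away from the robot. On it four black housings (58 x 58 x 16 mm high), two by two, centres 70 mm apart along the box's x and y, turned like the box, each with one light grey key or the rocker; which sits where varies
- bar_key_module: the black housing of the long bar key, origin at the centre of its underside, axes parallel to the box's
- rocker_raised_end (a point): spot to push on the light grey rocker (shallow V, 50 mm long along the box's x, 28 mm wide): on top of its far (+x) half, 18 mm from the pivot at the middle of its housing. At the start this half slopes up by 0.36 rad away from the pivot, outer edge 46 mm above the box's underside; pushed over it lies level at 38 mm and the near half stands raised
- rocker (a joint): tilt of the rocker, rad: about 0 (up to 0.05) = off, far half raised; 0.36 = fully tipped over, far half level. Stays where it is left; needs about 2.5 N on the marked spot. Anything above 0.27 counts as on
- square_key_top (a point): centre of the top of the square light grey key (30 x 30 mm), which stands 14 mm above its housing, 44 mm above the box's underside
- square_key (a joint): how far the square key is pushed in, m: 0 = out, 0.007 = fully in. It has no spring: it needs about 3 N and stays where it is pushed. More than 0.005 counts as in
- bar_key_top (a point): centre of the top of the long light grey bar key (16 mm along the box's x, 48 mm along y), which stands 14 mm above its housing, 44 mm above the box's underside
- bar_key (a joint): how far the bar key is pressed, m: 0 = up, 0.007 = fully down against a stop. Spring return: 2 N to start, 5 N fully down. More than 0.005 counts as pressed
- round_key_top (a point): centre of the top of the round light grey key (32 mm across), as high as the other keys; must not be pressed
- round_key (a joint): how far the round key is pressed, m: 0 = up, 0.007 = fully down. Spring return: 2 N to start
- weight: loose brass knobbed weight, 24 mm across, 35 mm high, origin at the centre of its underside; stands left of the box; leave it alone
- vial: loose white vial with a cap, 22 mm across, 46 mm high, origin at the centre of its underside; stands left of the box; leave it alone
- clip: loose black binder clip, 32 x 29 x 36 mm, origin at the centre of its underside; stands right of the box; leave it alone
- tester_corner (a point): upper near right corner of the peel tester, a big solid fixed cream cabinet 500 mm wide (270 mm high, with a tall column) that stands from here to the left (+y, turned about 0.26 rad clockwise) and away from the robot, between the arm's start and the control box: draw in and swing past its front, do not bump it

How it is judged:
By the outcome, as a careful person would: the job done as asked, in the order asked, and still so for the second after the job is handed in, while the arm keeps its last pose, push and grip.
It also fails if it takes over 40 s, if anything falls off the work surface, if the arm or the gripper's body presses on something with over 40 N, if the wrist force passes 120 N, or if a joint passes its speed limit or range.

## Working session

There is one attempt and no reset: what is moved stays moved. The work goes in short steps, Python scripts to look and compute and a tool call to move; the robot and the scene stay as the last step left them, time stands still between calls to the robot, and variables do not carry over. Pictures are saved under pics/ and viewed, and the job is handed in when it is done.

Besides the shell and the picture viewer there is one more tool, called after "Call:" as a command line: name --argument value ..., lists and objects as JSON in quotes. play_rows: Moves the arm, as the interface text tells. Its arguments: {"type":"object","properties":{"translation":{"type":"array"},"turn":{"type":"array"},"hand":{"type":"number"}},"required":["translation","turn"]}

```bash
ls; mkdir -p pics
python3 - <<'E'
from plant import env
import cv2
for n in("scene","top"):
    c=env.calibration(n); print(n,c)
    cv2.imwrite(f"pics/{n}0.png",env.camera(n)[:,:,::-1])
print(env.get_obs())
E
```

```text
pics
scene {'fov_y': 45.28548401956373, 'cx': 319.9741305669019, 'cy': 238.62430317334216, 'dist_coeffs': array([-0.11791319,  0.        ,  0.        ,  0.        ,  0.        ]), 'view': array([[-7.71643702e-01, -6.36034098e-01,  5.15977075e-03,
         3.86876536e+02],
       [ 3.29494430e-01, -3.92781199e-01,  8.58578098e-01,
        -3.92152120e+02],
       [-5.44058285e-01,  6.64216497e-01,  5.12656832e-01,
        -8.62737217e+02],
       [ 0.00000000e+00,  0.00000000e+00,  0.00000000e+00,
         1.00000000e+00]])}
top {'fov_y': 45.13303076136422, 'cx': 315.42335246561896, 'cy': 237.56515428897757, 'dist_coeffs': array([-0.16881303,  0.        ,  0.        ,  0.        ,  0.        ]), 'view': array([[-7.09729337e-03, -9.99920652e-01, -1.04076160e-02,
        -9.20559966e+01],
       [ 9.91678718e-01, -8.37591010e-03,  1.28464646e-01,
        -5.95159944e+02],
       [-1.28541626e-01, -9.40925999e-03,  9.91659476e-01,
        -1.29062417e+03],
       [ 0.00000000e+00,  0.00000000e+00,  0.00000000e+00,
         1.00000000e+00]])}
{'t': 0.1, 'q': array([-1.46728661e+00,  1.81464895e-01,  1.60789907e+00,  1.48478545e-05,
        1.35378776e+00, -2.06299944e-01]), 'joint_velocities': array([ 0.00092625, -0.00070947, -0.00222365,  0.00033985, -0.00087171,
        0.00130138]), 'tau': array([ 3.10436908e-04, -4.45873904e+01, -3.52241099e+01, -3.00978018e-04,
        4.11283661e-03,  8.26853892e-06]), 'ee_pos': array([ 175.26957141, -547.07368785,  198.27963962]), 'ee_rot': array([ 0.10854535,  0.69867344,  0.10964579, -0.69860657]), 'force': array([-0.2307447 , -0.30201245, -0.32609165]), 'torque': array([-0.00544987,  0.02680846,  0.03004698]), 'gripper_width': 0.9988905116643513}
```

View pics/scene0.png

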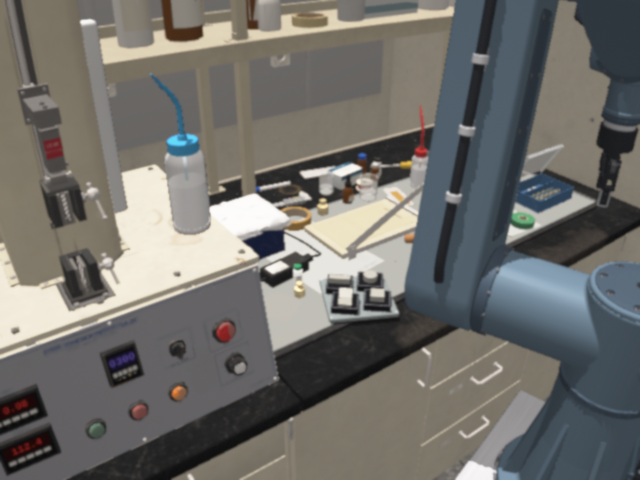

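View pics/top0.png

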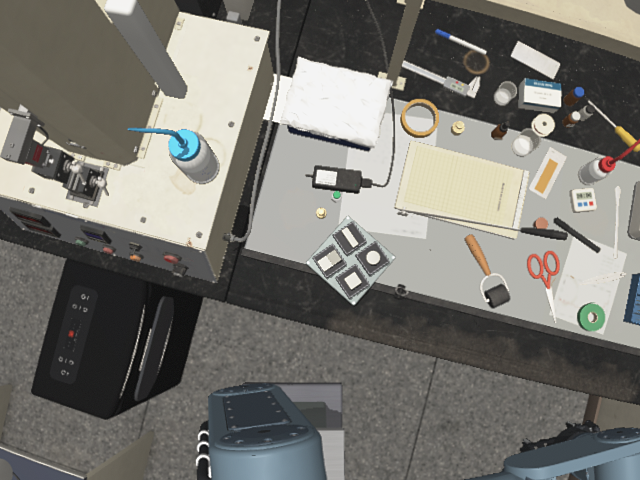

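The scene view shows the box around (360,298) and the tester's corner near (275,378). The top view shows the box as a diamond centred near (351,260), with four housings. I'll zoom in on both.

```bash
cat > h.py <<'E'
import numpy as np,cv2
from plant import env
def cal(n):
    c=env.calibration(n);f=240/np.tan(np.radians(c['fov_y'])/2)
    K=np.array([[f,0,c['cx']],[0,f,c['cy']],[0,0,1]]);V=np.array(c['view']);F=np.diag([1,-1,-1])
    return K,np.array(c['dist_coeffs']),F@V[:3,:3],F@V[:3,3]
def proj(n,P):
    K,d,R,t=cal(n)
    return cv2.projectPoints(np.array(P,float).reshape(-1,3),cv2.Rodrigues(R)[0],t,K,d)[0].reshape(-1,2)
def ray(n,uv,z):
    K,d,R,t=cal(n)
    p=cv2.undistortPoints(np.array(uv,float).reshape(-1,1,2),K,d).reshape(-1,2)
    o=-R.T@t; r=np.c_[p,np.ones(len(p))]@R
    return o+r*((z-o[2])/r[:,2])[:,None]
E
python3 - <<'E'
import cv2
a=cv2.imread('pics/top0.png')[205:315,295:410]
cv2.imwrite('pics/topz.png',cv2.resize(a,None,fx=5,fy=5,interpolation=cv2.INTER_CUBIC))
a=cv2.imread('pics/scene0.png')[255:330,285:405]
cv2.imwrite('pics/scenez.png',cv2.resize(a,None,fx=6,fy=6,interpolation=cv2.INTER_CUBIC))
E
```

```text
(no output)
```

View pics/topz.png

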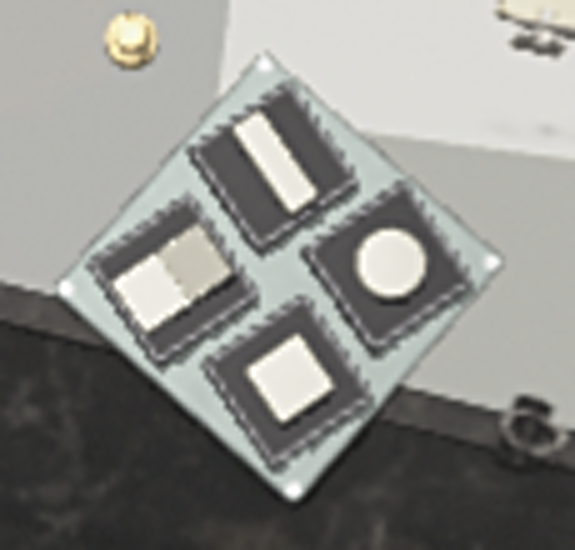

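View pics/scenez.png

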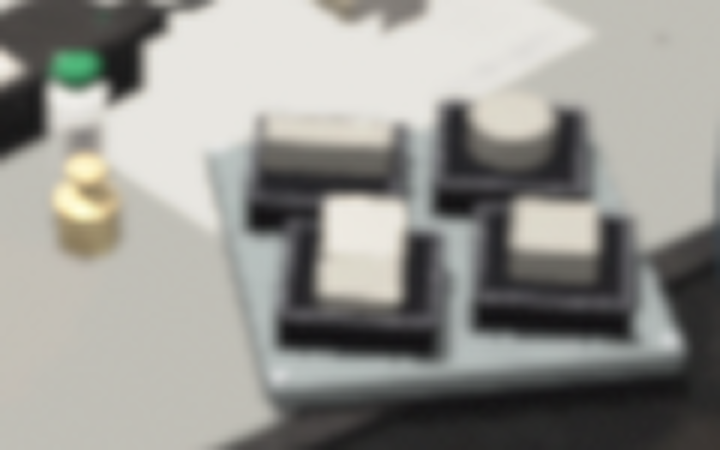

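```bash
cat > fit.py <<'E'
from h import *
from scipy.optimize import least_squares
T=lambda p:[295+(p[0]+.5)/5-.5,205+(p[1]+.5)/5-.5]
S=lambda p:[285+(p[0]+.5)/6-.5,255+(p[1]+.5)/6-.5]
top=[((75,75,14),(264,53)),((75,-75,14),(502,262)),((-75,-75,14),(294,502)),((-75,75,14),(59,288)),
 ((35,35,44),(276,161)),((35,-35,44),(391,263)),((-35,-35,44),(290,378)),((-35,35,38),(172,279))]
sc=[((75,75,14),(210,152)),((-75,75,14),(272,388)),((-75,-75,14),(685,350)),
 ((35,35,44),(326,131)),((35,-35,44),(513,116)),((-35,-35,44),(555,225))]
def W(p,P):
    c,s=np.cos(p[3]),np.sin(p[3]);P=np.array(P,float)
    return np.c_[p[0]+c*P[:,0]-s*P[:,1],p[1]+s*P[:,0]+c*P[:,1],p[2]+P[:,2]]
ut=np.array([T(a[1]) for a in top]);us=np.array([S(a[1]) for a in sc])
def res(p,w=(1,1)): return np.r_[(w[0]*(proj('top',W(p,[a[0] for a in top]))-ut)).ravel(),(w[1]*(proj('scene',W(p,[a[0] for a in sc]))-us)).ravel()]
c0=ray('top',[[351,260]],20)[0]
if __name__=='__main__':
  np.set_printoptions(precision=2,suppress=True)
  print(c0)
  for w in((1,1),(1,.001),(.001,1)):
    r=least_squares(lambda p:res(p,w),[c0[0],c0[1],3,-.85]); print(r.x, np.rad2deg(r.x[3]))
    if w==(1,1): print(r.fun.reshape(-1,2)); np.save('box.npy',r.x)
  for k in(0,2,3): 
    r=least_squares(lambda p:res([p[0],p[1],k,p[2]]),[c0[0],c0[1],-.85]);print(k,r.x,r.cost)
  print('mat edge')
  K,d,R,t=cal('scene');print(-R.T@t)
  # objects
  p=np.load('box.npy');z=p[2]
  print('wt',ray('top',[[320.5,213]],z+30),ray('scene',[S((87,245))],z))
  print('vial',ray('top',[[336,196]],z+46),ray('scene',[S((78,68))],z+44))
  print('clip',ray('top',[[401,291]],z+20))
  print('tester corner top',ray('top',[[217,282]],270),ray('scene',[[262,262]],270))
E
python3 fit.py
```

```text
[ 543.55 -178.7    20.  ]
[ 543.26 -178.25    7.09   -0.73] -41.912730026401604
[[ 0.32 -0.16]
 [ 1.29  0.21]
 [ 0.53  0.91]
 [-1.23  0.72]
 [ 0.21  0.49]
 [ 0.44  0.33]
 [ 0.38  0.49]
 [ 0.68  0.09]
 [-1.44 -1.04]
 [-1.18  0.49]
 [-0.07  0.24]
 [-0.25  0.09]
 [-0.61  0.03]
 [-0.35  0.19]]
[ 546.06 -178.59  -13.93   -0.73] -42.03034785655102
[ 551.02 -191.81   -4.17   -0.73] -41.719100105705
0 [ 544.96 -180.38   -0.73] 20.013936737774284
2 [ 544.48 -179.77   -0.73] 13.215705940473619
3 [ 544.24 -179.47   -0.73] 10.645057457510699
mat edge
[-41.64 665.08 776.99]
wt [[ 651.78 -108.83   37.09]] [[ 653.34 -110.69    7.09]]
vial [[ 688.33 -144.77   53.09]] [[ 690.63 -148.94   51.09]]
clip [[ 470.23 -292.54   27.09]]
tester corner top [[481.19  87.84 270.  ]] [[521.22 124.84 270.  ]]
```

```bash
cat > fit2.py <<'E'
from fit import *
np.set_printoptions(precision=2,suppress=True)
i=[4,5,6];j=[3,4,5]
def res2(p,bt=0):
    return np.r_[(proj('top',W(p,[top[k][0] for k in i]))-ut[i]).ravel(),(proj('scene',W(p,[sc[k][0] for k in j]))-us[j]).ravel()]
r=least_squares(res2,[543,-179,3,-.73]);print(r.x,r.fun.reshape(-1,2))
for z in(0,2,4):
    r=least_squares(lambda p:res2([p[0],p[1],z,p[2]]),[543,-179,-.73]);print(z,r.x,r.cost)
p=np.array([r.x[0],r.x[1],4,r.x[2]]);p=np.load('box.npy') 
# overlay
for n,(x0,y0,w,h,f) in dict(top=(295,205,115,110,6),scene=(285,255,120,75,6)).items():
    im=cv2.imread(f'pics/{n}0.png')[y0:y0+h,x0:x0+w];im=cv2.resize(im,None,fx=f,fy=f,interpolation=cv2.INTER_CUBIC)
    for q,col in((np.array([544.2,-179.5,3,-.73]),(0,0,255)),):
        def poly(cx,cy,hx,hy,z):
            u=proj(n,W(q,[(cx+a*hx,cy+b*hy,z) for a,b in((1,1),(1,-1),(-1,-1),(-1,1))]))
            u=(u-[x0,y0]+.5)*f-.5
            cv2.polylines(im,[u.round().astype(np.int32)],True,col,1)
        poly(0,0,75,75,14);poly(0,0,75,75,0)
        for a in(35,-35):
            for b in(35,-35):poly(a,b,29,29,30)
        poly(35,35,8,24,44);poly(-35,-35,15,15,44);poly(35,-35,16,16,44)
    cv2.imwrite(f'pics/ov_{n}.png',im)
E
python3 fit2.py
```

```text
[ 543.35 -178.02    7.61   -0.74] [[ 0.21  0.42]
 [ 0.36  0.35]
 [ 0.21  0.44]
 [-0.29 -0.12]
 [-0.61 -0.1 ]
 [-0.48  0.07]]
0 [ 545.4  -180.79   -0.73] 8.36894265059315
2 [ 544.86 -180.06   -0.73] 4.8866275813531646
4 [ 544.32 -179.33   -0.73] 2.447691400718565
```

View pics/ov_top.png

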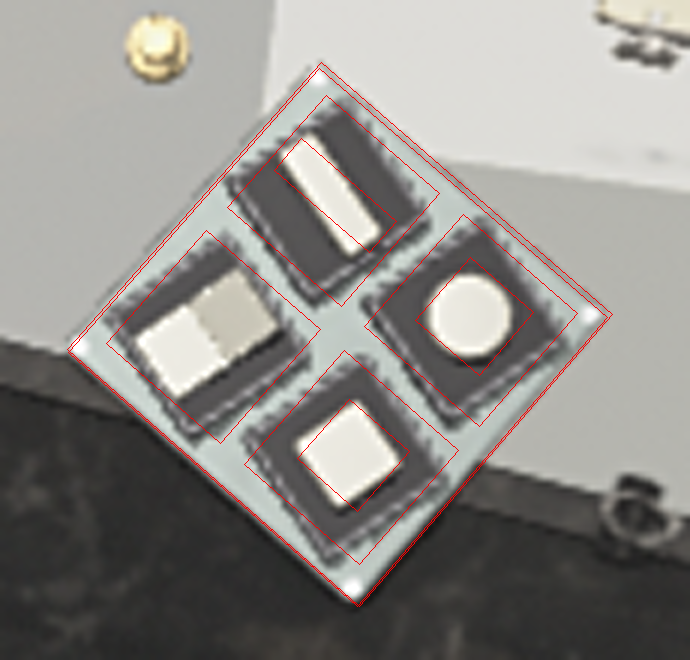

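View pics/ov_scene.png

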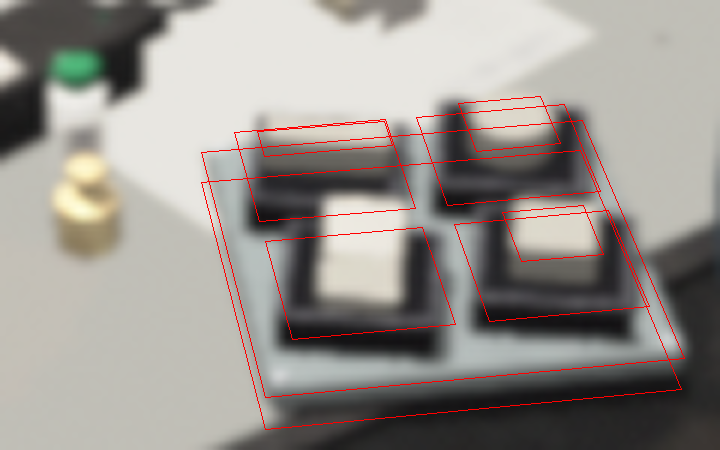

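```bash
cat > mv.py <<'E'
from h import *
from scipy.spatial.transform import Rotation as Ro
np.set_printoptions(precision=2,suppress=True)
def tgt(pos,myaw,cur=None):
    o=env.get_obs();q=o['ee_rot'];R=Ro.from_quat([q[1],q[2],q[3],q[0]]) if cur is None else cur[1]
    p=o['ee_pos'] if cur is None else cur[0]
    best=None
    for s in(1,-1):
        z=s*np.array([np.cos(myaw),np.sin(myaw),0]);x=np.array([0,0,-1.]);y=np.cross(z,x)
        Rt=Ro.from_matrix(np.c_[x,y,z]);rv=(R.inv()*Rt).as_rotvec(degrees=True)
        print('z sign',s,'shift cm',R.inv().apply(np.array(pos)-p)/10,'turn',rv)
E
python3 - <<'E'
from mv import *
o=env.get_obs();q=o['ee_rot'];print(Ro.from_quat([q[1],q[2],q[3],q[0]]).as_matrix())
c=np.array([543.8,-178.7]);a=-.735;M=lambda v,a:np.array([np.cos(a)*v[0]-np.sin(a)*v[1],np.sin(a)*v[0]+np.cos(a)*v[1]])
for n,v in dict(bar=(35,35),rnd=(35,-35),sq=(-35,-35),rk=(-35,35)).items(): print(n,c+M(v,a))
for y in(-.735,-.93): print('rk end',c+M((-35,35),a)+M((18,0),y))
# direct far half centre at z~ 5+42
T=lambda p:[295+(p[0]+.5)/5-.5,205+(p[1]+.5)/5-.5]
S=lambda p:[285+(p[0]+.5)/6-.5,255+(p[1]+.5)/6-.5]
print(ray('top',[T((196,257))],5+41),ray('scene',[S((363,225))],5+41))
print('sq edges yaw',[ (lambda d:np.arctan2(d[1],d[0]))(np.diff(ray('top',[T(A),T(B)],49)[:,:2],axis=0)[0]) for A,B in(((246,375),(296,334)),((284,423),(334,384)),((145,300),(205,250)),((153,334),(230,280)))])
print('bar yaw', (lambda d:np.arctan2(d[1],d[0]))(np.diff(ray('top',[T((318,193)),T((258,108))],49)[:,:2],axis=0)[0])-np.pi/2)
print('corner',ray('top',[[205,248]],270))
tgt([c[0]-10,c[1]-10,200],-.93)
E
```

```text
[[-0.    0.3  -0.95]
 [ 0.   -0.95 -0.3 ]
 [-1.   -0.   -0.  ]]
bar [ 593.23 -176.21]
rnd [ 546.29 -228.13]
sq [ 494.37 -181.19]
rk [ 541.31 -129.27]
rk end [ 554.66 -141.34]
rk end [ 552.07 -143.69]
[[ 550.7 -138.3   46. ]] [[ 550.36 -143.85   46.  ]]
sq edges yaw [np.float64(-0.8943509637984023), np.float64(-0.9201956602619261), np.float64(-0.8831588991090276), np.float64(-0.9670250029187853)]
bar yaw -0.9730970690300478
corner [[546.06 111.8  270.  ]]
z sign 1 shift cm [ -0.12 -23.2  -45.07] turn [-108.96   -0.1     0.04]
z sign -1 shift cm [ -0.12 -23.2  -45.07] turn [71.04  0.04  0.09]
```

Run:
```python
from mv import *
tgt([551.5,-141.5,150],-.93)
```

```text
z sign 1 shift cm [  4.89 -27.15 -48.2 ] turn [-108.96   -0.1     0.04]
z sign -1 shift cm [  4.89 -27.15 -48.2 ] turn [71.04  0.04  0.09]
```

Call:
play_rows --translation '[[0,-2.3,-4],[0,-4.5,-8],[0,-6.8,-12],[0,-9,-16],[0,-11.3,-20],[0,-13.6,-24.1],[0.5,-15.8,-28.1],[1.5,-18.1,-32.1],[2.5,-20.4,-36.2],[3.5,-22.6,-40.2],[4.5,-24.9,-44.2],[4.9,-27.15,-48.2]]' --turn '[[-9,0,0],[-18,0,0],[-27,0,0],[-36,0,0],[-45,0,0],[-54,0,0],[-63,0,0],[-72,0,0],[-81,0,0],[-90,0,0],[-99,0,0],[-109,0,0]]' --hand -1

```text
t: 1.6
ee_pos: [551.8, -140.5, 148.9]
ee_rot: [0.632, 0.315, 0.634, -0.315]
force: [0.0, 0.4, 1.0]
gripper_width: -0.001
```

Run:
```python
from mv import *
o=env.get_obs();print(o['q'],o['ee_pos'])
a=env.camera('top');b=env.camera('scene')
cv2.imwrite('pics/top1.png',a[:,:,::-1]);cv2.imwrite('pics/scene1.png',b[:,:,::-1])
x=cv2.resize(a[190:330,280:420,::-1],None,fx=4,fy=4,interpolation=cv2.INTER_CUBIC);cv2.imwrite('pics/top1z.png',x)
x=cv2.resize(b[180:340,270:430,::-1],None,fx=3.7,fy=3.7,interpolation=cv2.INTER_CUBIC);cv2.imwrite('pics/scene1z.png',x)
print(proj('top',[o['ee_pos']]),proj('scene',[o['ee_pos']]))
```

```text
[-0.46  0.22  1.67 -0.    1.26 -1.1 ] [ 551.84 -140.52  148.94]
[[335.89 250.71]] [[344.93 251.91]]
```

View pics/scene1z.png

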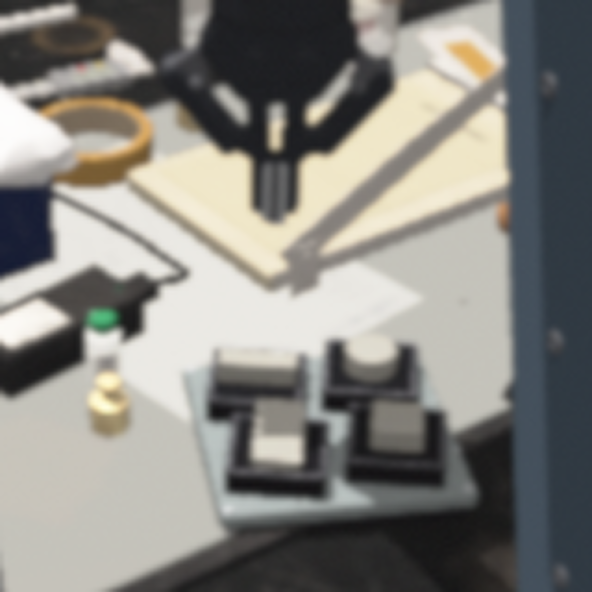

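View pics/top1.png

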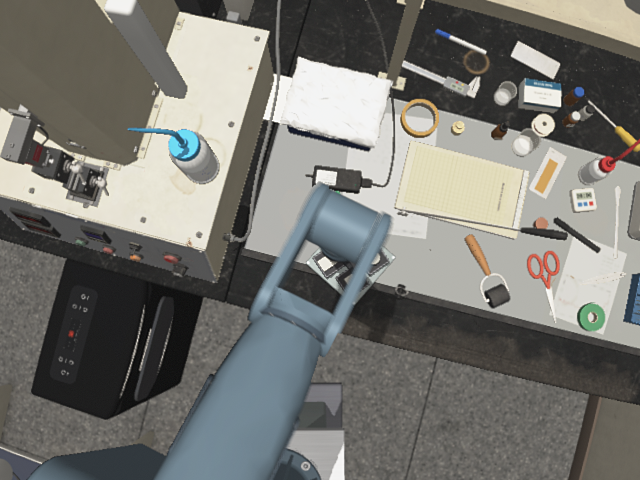

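The tip is visible near pixel (344,239), but the projection of the TCP falls at (345,252). I'll check that gap at higher zoom.

Run:
```python
import cv2
a=cv2.imread('pics/scene1.png')[190:270,305:385]
a=cv2.resize(a,None,fx=7,fy=7,interpolation=cv2.INTER_CUBIC)
cv2.circle(a,(int((344.93-305)*7),int((251.9-190)*7)),4,(0,0,255),1)
cv2.imwrite('pics/s1zz.png',a)
```

```text
(no output)
```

View pics/s1zz.png

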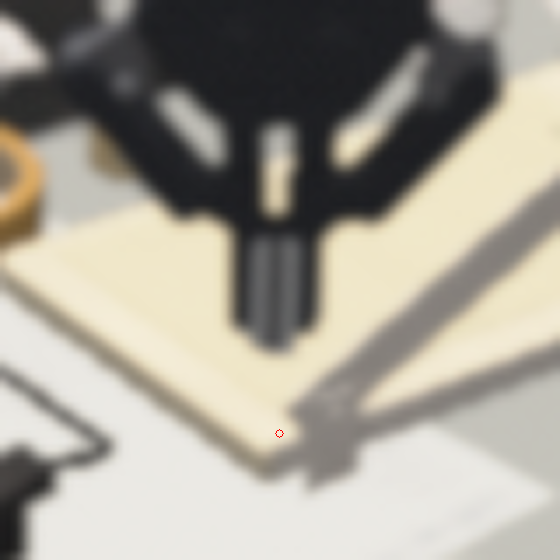

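Run:
```python
from mv import *
print(env.get_obs()['ee_pos'],env.get_obs()['gripper_width'], env.grasp_offset)
print(proj('scene',[[175.27,-547.07,198.28],[175.27,-547.07,211.28]]))
a=env.camera('scene')
a=cv2.resize(a[190:270,305:385,::-1],None,fx=7,fy=7,interpolation=cv2.INTER_CUBIC);cv2.imwrite('pics/s2zz.png',a)
a=cv2.imread('pics/scene0.png')[120:220,560:640]
a=cv2.resize(a,None,fx=6,fy=6,interpolation=cv2.INTER_CUBIC);cv2.imwrite('pics/s0zz.png',a)
for z in(149,160,170,176,180):print(z,proj('scene',[[551.84,-140.52,z]]))
```

```text
[ 553.05 -138.5   148.94] 0.00021220853418844464 -18.700000000000003
[[595.11 215.39]
 [596.53 210.14]]
149 [[344.93 251.88]]
160 [[345.08 247.32]]
170 [[345.22 243.14]]
176 [[345.3  240.61]]
180 [[345.35 238.91]]
```

View pics/s0zz.png

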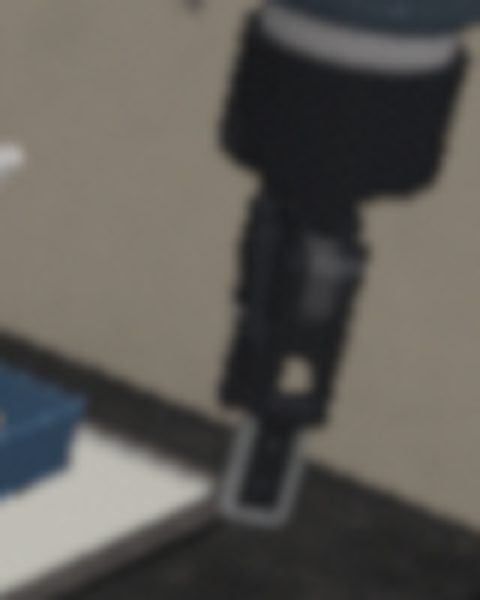

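View pics/s2zz.png

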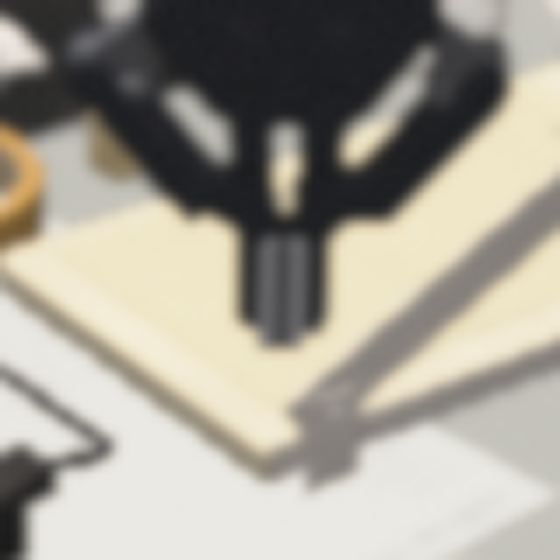

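Run:
```python
from mv import *
for i in range(3):
    o=env.get_obs();print(o['t'],o['ee_pos'],o['force'],o['joint_velocities'])
b=np.array([175.27,-547.07,211.28]);y=np.array([.3,-.95,0])
for dz in(0,27):
  for s in(-50,-42,42,50): print(dz,s,proj('scene',[b+s*y+[0,0,dz]]))
```

```text
1.75 [ 551.99 -140.15  149.16] [-0.57  0.39 -0.13] [-0.05 -0.02  0.01 -0.02  0.01  0.02]
1.75 [ 551.99 -140.15  149.16] [-0.57  0.39 -0.13] [-0.05 -0.02  0.01 -0.02  0.01  0.02]
1.75 [ 551.99 -140.15  149.16] [-0.57  0.39 -0.13] [-0.05 -0.02  0.01 -0.02  0.01  0.02]
0 -50 [[597.04 220.4 ]]
0 -42 [[596.96 218.71]]
0 42 [[596.11 202.02]]
0 50 [[596.03 200.52]]
27 -50 [[600.15 209.05]]
27 -42 [[600.05 207.4 ]]
27 42 [[598.98 191.16]]
27 50 [[598.88 189.7 ]]
```

Call:
play_rows --translation '[[2,0,0],[4,0,0],[6,0,0],[7,0,0],[7,0,0],[7,0,0]]' --turn '[[0,0,0],[0,0,0],[0,0,0],[0,0,0],[0,0,0],[0,0,0]]'

```text
t: 2.5
ee_pos: [552.0, -142.7, 81.0]
ee_rot: [0.632, 0.317, 0.632, -0.317]
force: [0.7, 0.2, -0.1]
gripper_width: -0.005
```

```bash
cat > look.py <<'E'
import sys
from mv import *
n=sys.argv[1]
b=env.camera('scene');o=env.get_obs();print(o['t'],o['ee_pos'],o['force'],o['gripper_width'],proj('scene',[o['ee_pos']]))
x=cv2.resize(b[215:335,285:415,::-1],None,fx=6,fy=6,interpolation=cv2.INTER_CUBIC)
cv2.imwrite(f'pics/{n}.png',x[:600])
E
python3 look.py s3
```

```text
2.55 [ 552.2  -142.64   81.09] [-0.35  0.27 -0.22] 0.00024196615136621948 [[344.51 278.59]]
```

View pics/s3.png

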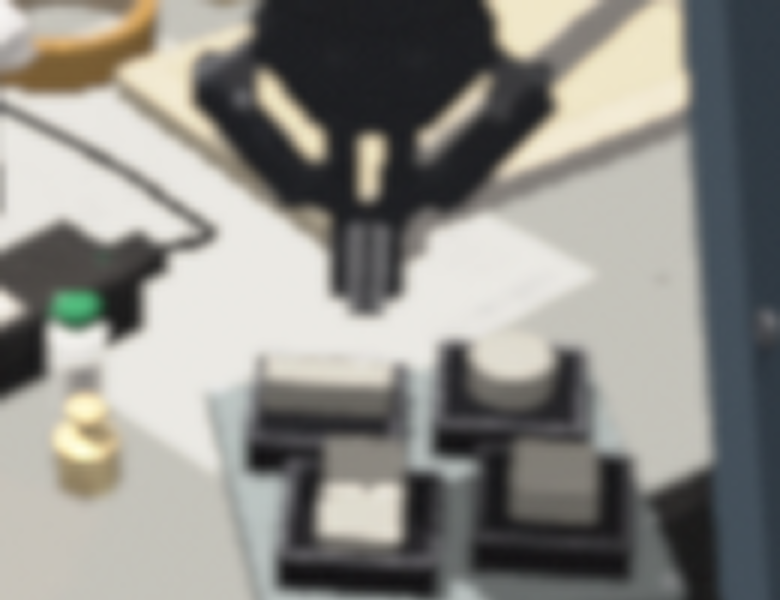

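Call:
play_rows --translation '[[1,0,0],[2,0,0],[2.4,0,0],[2.4,0,0]]' --turn '[[0,0,0],[0,0,0],[0,0,0],[0,0,0]]'

```text
t: 3.05
ee_pos: [551.1, -141.9, 55.4]
ee_rot: [0.632, 0.317, 0.633, -0.317]
force: [0.1, 0.3, 0.3]
gripper_width: 0.001
```

```bash
python3 look.py s4
```

```text
3.1 [ 551.5  -142.02   55.84] [-0.96 -0.11 -0.44] 0.0017247687125690617 [[344.27 288.55]]
```

View pics/s4.png

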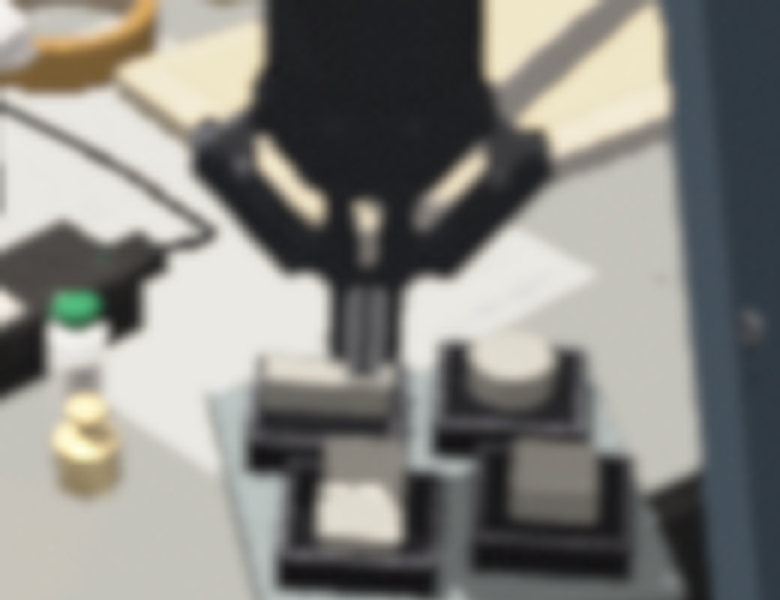

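The visible tip stays about 12 px above the projected TCP at every height. Before touching anything I'll lift and tilt the tool so both cameras can see the tip, then triangulate it.

Call:
play_rows --translation '[[-4,0,0],[-8,0,0],[-12,-2,1],[-16,-4,2.5],[-20,-6,4],[-20,-7,4.5],[-20,-7,4.5],[-20,-7,4.5],[-20,-7,4.5]]' --turn '[[0,0,0],[0,0,0],[0,-9,0],[0,-18,0],[0,-27,0],[0,-36,0],[0,-45,0],[0,-45,0],[0,-45,0]]'

```text
t: 4.22
ee_pos: [523.4, -220.3, 257.6]
ee_rot: [0.826, 0.172, 0.342, -0.414]
force: [-0.2, -1.2, 0.0]
gripper_width: 0.0
```

Run:
```python
from mv import *
b=env.camera('scene');o1=env.get_obs();a=env.camera('top');o=env.get_obs();print(o['t'],o1['ee_pos'],o['ee_pos'],o['ee_rot'],o['joint_velocities'])
for n,im in(('scene',b),('top',a)):
    u=proj(n,[o['ee_pos']])[0];print(n,u);c=u.round().astype(int)
    x=cv2.resize(im[max(0,c[1]-50):c[1]+50,max(0,c[0]-50):c[0]+50,::-1],None,fx=6,fy=6,interpolation=cv2.INTER_CUBIC)
    print(c-50); cv2.imwrite(f'pics/tilt_{n}.png',x)
    cv2.imwrite(f'pics/tiltfull_{n}.png',im[:,:,::-1])
```

```text
4.325 [ 523.82 -220.76  258.13] [ 523.86 -220.99  258.16] [ 0.83  0.17  0.34 -0.41] [-0.    0.    0.   -0.01 -0.01  0.02]
scene [381.5 194.7]
[331 145]
top [379.6  258.86]
[330 209]
```

View pics/tilt_scene.png

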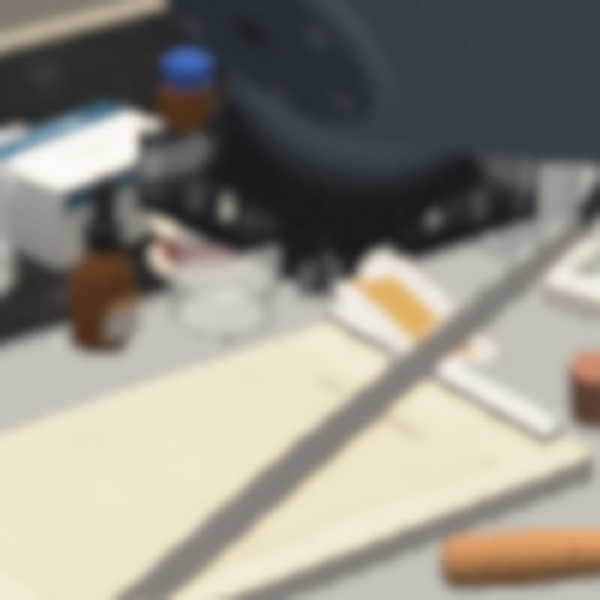

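View pics/tilt_top.png

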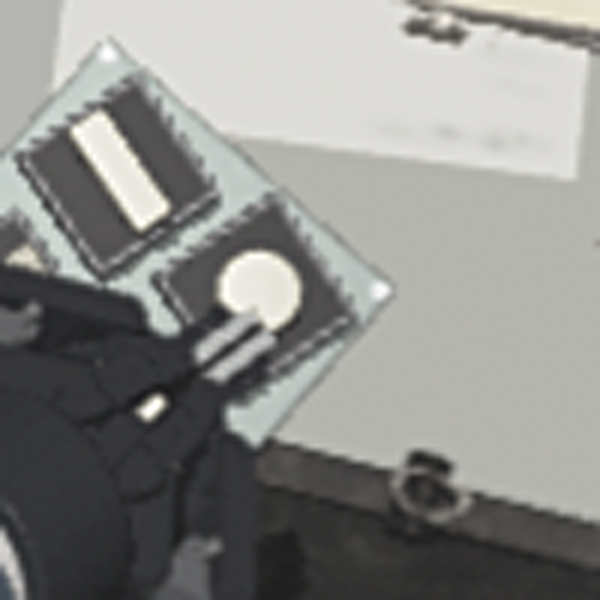

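The top view places the visible tip at (374.2,263.2), against a projected TCP at (379.6,258.9). That is a retreat along the tool axis. I'll quantify it.

Run:
```python
from mv import *
o=env.get_obs();q=o['ee_rot'];R=Ro.from_quat([q[1],q[2],q[3],q[0]]).as_matrix();print(R)
for L in(0,15,19,23,27): print(L,proj('top',[o['ee_pos']-L*R[:,0]]),proj('scene',[np.array([551.5,-142,55.8])+[0,0,L]]))
```

```text
[[ 0.42  0.8   0.42]
 [-0.57  0.6  -0.57]
 [-0.71  0.    0.71]]
0 [[379.6  258.86]] [[344.26 288.57]]
15 [[375.74 261.74]] [[344.46 282.83]]
19 [[374.7  262.51]] [[344.51 281.28]]
23 [[373.65 263.3 ]] [[344.56 279.73]]
27 [[372.59 264.08]] [[344.61 278.18]]
```

Run:
```python
from mv import *
tgt([551.5,-142,130],-.93);tgt([551.5,-142,60],-.93)
```

```text
z sign 1 shift cm [  5.75   6.92 -12.38] turn [-0.04 45.05 -0.08]
z sign -1 shift cm [  5.75   6.92 -12.38] turn [166.23  -0.13 -68.94]
z sign 1 shift cm [ 10.7    6.91 -17.34] turn [-0.04 45.05 -0.08]
z sign -1 shift cm [ 10.7    6.91 -17.34] turn [166.23  -0.13 -68.94]
```

Call:
play_rows --translation '[[0,1,-2],[1,3,-5],[3,5,-8],[4,6,-10],[5.7,6.9,-12.4],[8,6.9,-14.7],[10.7,6.9,-17.3],[10.7,6.9,-17.3],[10.7,6.9,-17.3]]' --turn '[[0,9,0],[0,18,0],[0,27,0],[0,36,0],[0,45,0],[0,45,0],[0,45,0],[0,45,0],[0,45,0]]'

```text
t: 5.45
ee_pos: [551.3, -142.2, 59.7]
ee_rot: [0.633, 0.317, 0.631, -0.317]
force: [-0.0, 0.0, 0.5]
gripper_width: 0.002
```

Run:
```python
from mv import *
o=env.get_obs();print(o['t'],o['ee_pos'],o['force'])
tgt([551.5,-142,60],-.93)
```

```text
5.45 [ 551.29 -142.19   59.66] [-0.01  0.01  0.46]
z sign 1 shift cm [-0.03  0.03 -0.  ] turn [ 0.03  0.08 -0.09]
z sign -1 shift cm [-0.03  0.03 -0.  ] turn [-179.97    0.14    0.13]
```

Call:
play_rows --translation '[[0.5,0,0],[0.9,0,0],[1.2,0,0],[1.4,0,0],[1.4,0,0]]' --turn '[[0,0,0],[0,0,0],[0,0,0],[0,0,0],[0,0,0]]'

```text
t: 6.08
ee_pos: [549.7, -141.3, 43.9]
ee_rot: [0.632, 0.317, 0.632, -0.317]
force: [0.2, 0.4, 0.1]
gripper_width: 0.002
```

```bash
python3 look.py s5
```

```text
6.125 [ 549.75 -141.31   44.05] [-0.24 -0.12 -0.04] -0.0031972894015116628 [[344.56 293.47]]
```

View pics/s5.png

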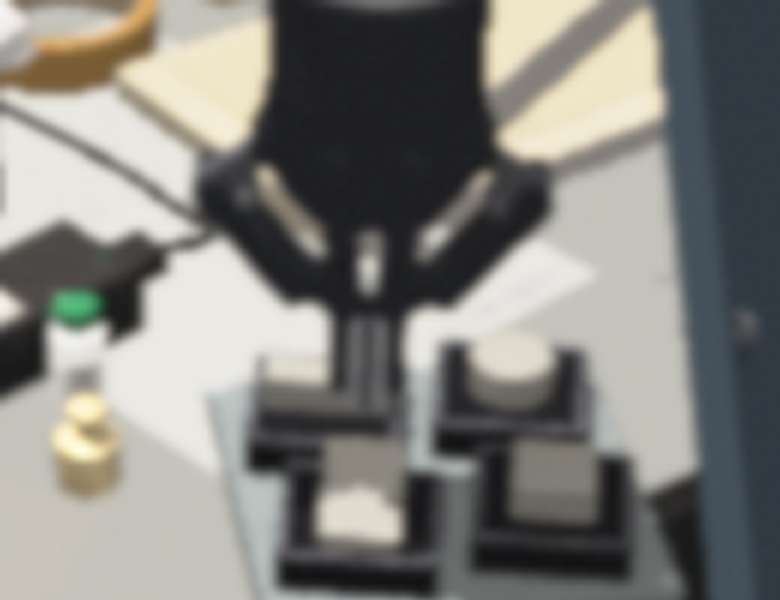

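Call:
play_rows --translation '[[0.3,0,0],[0.6,0,0],[0.8,0,0],[0.8,0,0]]' --turn '[[0,0,0],[0,0,0],[0,0,0],[0,0,0]]'

```text
t: 6.62
ee_pos: [549.6, -141.3, 35.8]
ee_rot: [0.632, 0.317, 0.632, -0.317]
force: [1.4, 0.0, 0.3]
gripper_width: -0.002
```

```bash
python3 look.py s6
```

```text
6.675 [ 549.69 -141.37   35.95] [-0.06  0.31 -0.61] 0.0005239362570550448 [[344.5 296.5]]
```

View pics/s6.png

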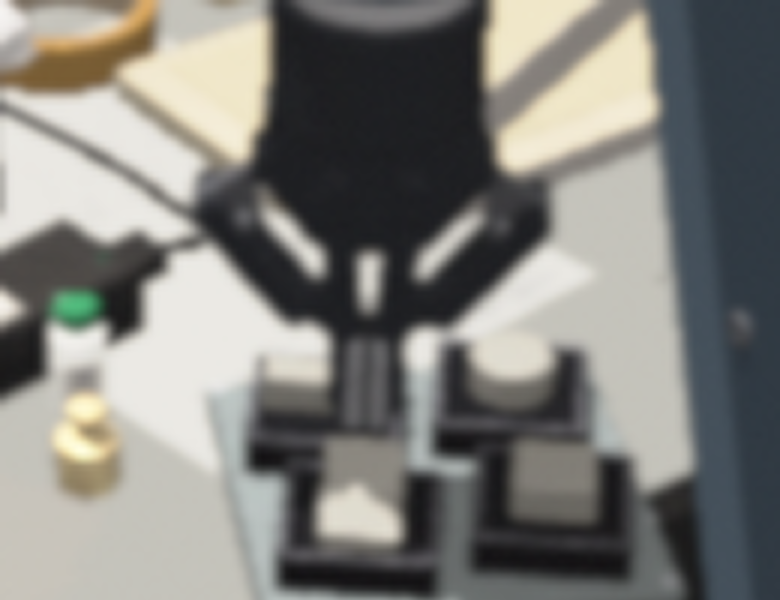

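Call:
play_rows --translation '[[0.2,0,0],[0.4,0,0],[0.5,0,0],[0.5,0,0]]' --turn '[[0,0,0],[0,0,0],[0,0,0],[0,0,0]]'

```text
t: 7.18
ee_pos: [549.7, -141.3, 31.0]
ee_rot: [0.632, 0.317, 0.632, -0.317]
force: [0.5, -0.6, -0.4]
gripper_width: -0.001
```

```bash
python3 look.py s7
```

```text
7.225 [ 549.78 -141.36   31.06] [ 0.05 -0.24 -1.13] 0.0009806286575265648 [[344.4  298.31]]
```

View pics/s7.png

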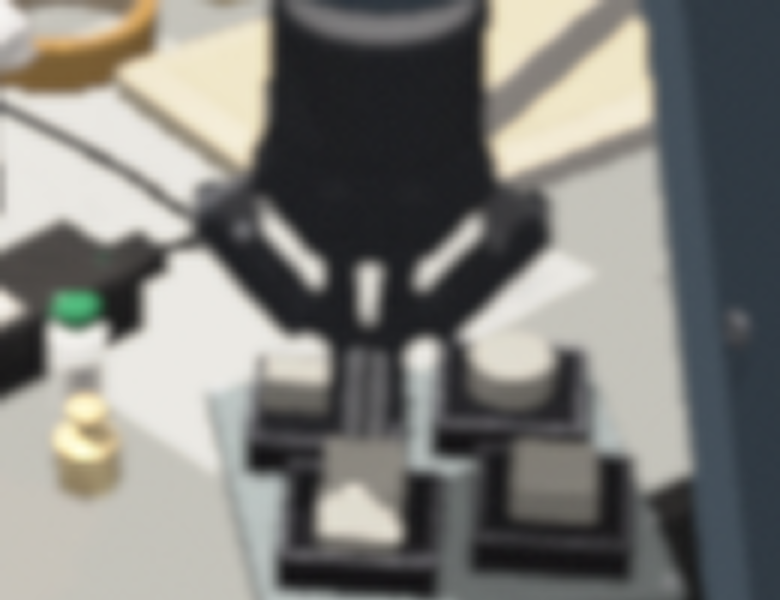

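Run:
```python
from mv import *
for z in(31,40,46,50,54,58): print(z,ray('scene',[[346,288.2]],z))
print(ray('scene',[[345.5,292.5]],48),'edge',ray('scene',[[345.7,288.2]],51))
```

```text
31 [[ 569.78 -173.31   31.  ]]
40 [[ 562.41 -163.2    40.  ]]
46 [[ 557.49 -156.46   46.  ]]
50 [[ 554.21 -151.96   50.  ]]
54 [[ 550.93 -147.46   54.  ]]
58 [[ 547.65 -142.97   58.  ]]
[[ 547.14 -141.01   48.  ]] edge [[ 553.89 -150.42   51.  ]]
```

Call:
play_rows --translation '[[0.2,0,0],[0.4,0,0],[0.5,0,0],[0.5,0,0]]' --turn '[[0,0,0],[0,0,0],[0,0,0],[0,0,0]]'

```text
t: 7.72
ee_pos: [549.7, -141.3, 25.9]
ee_rot: [0.632, 0.317, 0.632, -0.317]
force: [0.3, -0.7, -0.8]
gripper_width: -0.002
```

```bash
sed -i 's/215:335,285:415/225:310,310:400/;s/fx=6,fy=6/fx=8,fy=8/;s/x\[:600\]/x/' look.py; python3 look.py s8
```

```text
7.775 [ 549.78 -141.39   26.06] [ 0.03 -0.08  0.45] -0.0005234758653892015 [[344.34 300.16]]
```

View pics/s8.png

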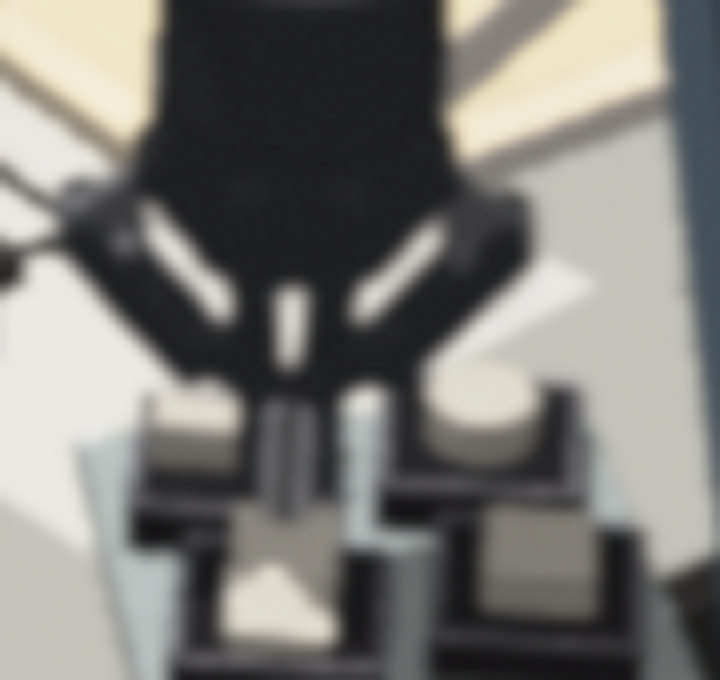

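The tip at (288,515) is now drawn in front of the rocker's far edge at y≈505, so it is above the far half. I'll keep going down.

Call:
play_rows --translation '[[0.2,0,0],[0.3,0,0],[0.4,0,0],[0.4,0,0]]' --turn '[[0,0,0],[0,0,0],[0,0,0],[0,0,0]]'

```text
t: 8.28
ee_pos: [549.7, -141.3, 22.0]
ee_rot: [0.632, 0.317, 0.632, -0.317]
force: [0.5, 0.3, -0.3]
gripper_width: -0.002
```

```bash
python3 look.py s9
```

```text
8.325 [ 549.75 -141.36   22.05] [-0.63  0.18  0.29] -0.0014141691619365753 [[344.29 301.66]]
```

View pics/s9.png

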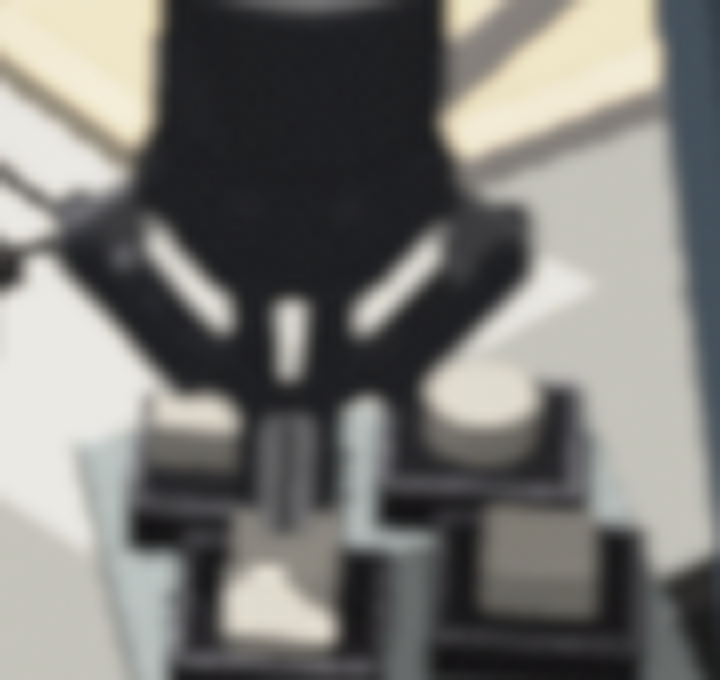

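Call:
play_rows --translation '[[0.1,0,0],[0.2,0,0],[0.3,0,0],[0.3,0,0]]' --turn '[[0,0,0],[0,0,0],[0,0,0],[0,0,0]]'

```text
t: 8.82
ee_pos: [550.2, -141.7, 19.4]
ee_rot: [0.632, 0.317, 0.632, -0.317]
force: [1.0, -1.1, 2.7]
gripper_width: -0.0
```

Contact: 2.7 N at z≈19.4. The rocker should tip over within about 8 mm.

Call:
play_rows --translation '[[0.2,0,0],[0.4,0,0],[0.5,0,0],[0.5,0,0]]' --turn '[[0,0,0],[0,0,0],[0,0,0],[0,0,0]]'

```text
t: 9.32
ee_pos: [549.4, -141.0, 13.7]
ee_rot: [0.632, 0.317, 0.632, -0.317]
force: [0.5, -0.8, 0.3]
gripper_width: 0.001
```

```bash
python3 look.py s10
```

```text
9.375 [ 549.38 -141.01   13.72] [-0.01 -0.79  0.1 ] 0.0014677667057600824 [[344.23 304.86]]
```

View pics/s10.png

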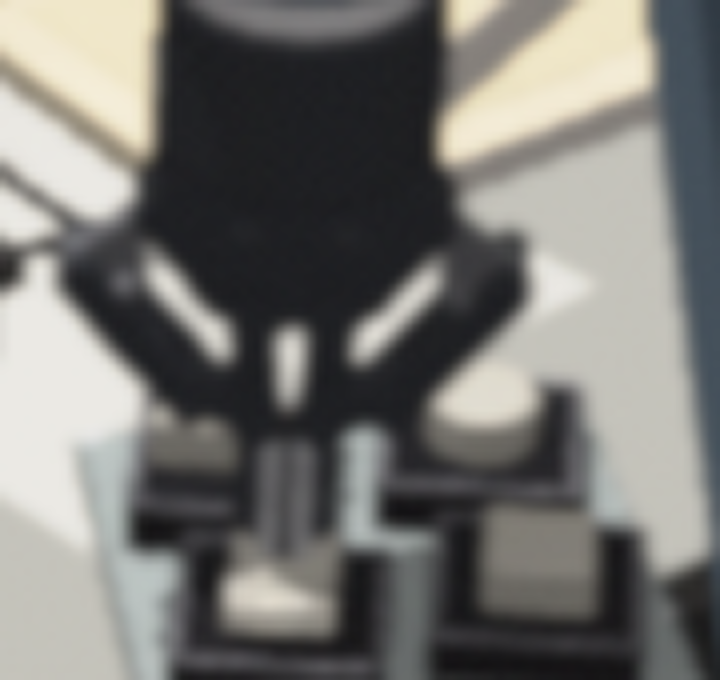

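Call:
play_rows --translation '[[0.1,0,0],[0.2,0,0],[0.3,0,0],[0.3,0,0]]' --turn '[[0,0,0],[0,0,0],[0,0,0],[0,0,0]]'

```text
t: 9.88
ee_pos: [549.5, -141.1, 13.1]
ee_rot: [0.632, 0.317, 0.633, -0.317]
force: [-7.7, 3.4, 19.8]
gripper_width: -0.003
```

Stop reached: 19.8 N at z=13.1. I'll lift and check the rocker.

Call:
play_rows --translation '[[-1,0,0],[-3,0,0],[-5,0,0],[-5,0,0],[-5,0,0]]' --turn '[[0,0,0],[0,0,0],[0,0,0],[0,0,0],[0,0,0]]'

```text
t: 10.5
ee_pos: [549.2, -141.0, 60.2]
ee_rot: [0.632, 0.317, 0.633, -0.317]
force: [0.0, 0.7, -1.1]
gripper_width: -0.0
```

```bash
python3 look.py s11
python3 - <<'E'
from mv import *
tgt([494,-181,60],-.93)
E
```

```text
10.55 [ 548.94 -140.94   59.92] [-0.38 -0.16 -0.17] 0.001938815617590813 [[344.97 287.67]]
z sign 1 shift cm [-0.   -6.8  -0.08] turn [ 0.03 -0.1   0.05]
z sign -1 shift cm [-0.   -6.8  -0.08] turn [-179.97   -0.08   -0.16]
```

View pics/s11.png

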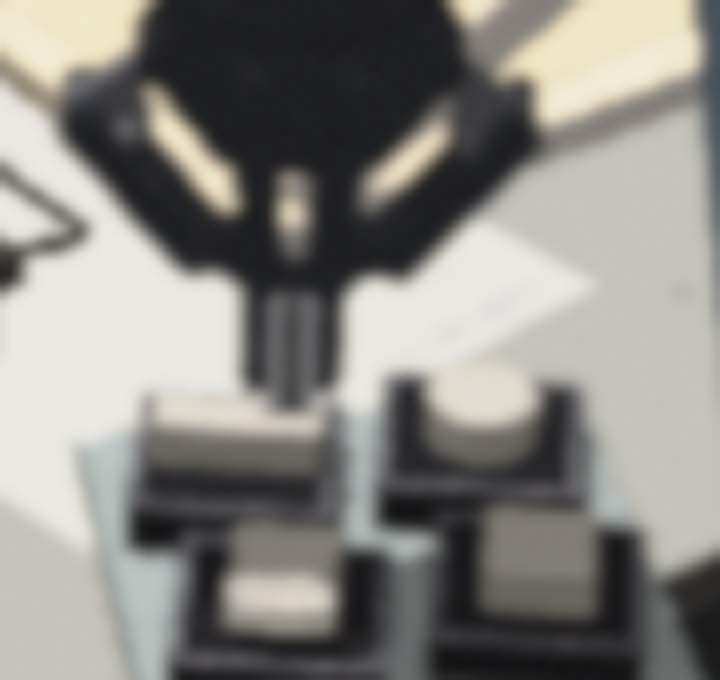

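The rocker has tipped: its far edge dropped from y≈505 to 525 and the near half now stands up. Next is the square key.

Call:
play_rows --translation '[[0,-3,0],[0,-6,0],[0,-6.8,-0.1],[2,-6.8,-0.1],[3,-6.8,-0.1],[3.5,-6.8,-0.1],[3.5,-6.8,-0.1]]' --turn '[[0,0,0],[0,0,0],[0,0,0],[0,0,0],[0,0,0],[0,0,0],[0,0,0]]'

```text
t: 11.42
ee_pos: [494.7, -180.9, 25.8]
ee_rot: [0.632, 0.317, 0.632, -0.317]
force: [0.1, 0.9, 0.1]
gripper_width: 0.001
```

```bash
python3 look.py s12
```

```text
11.475 [ 495.   -181.14   26.17] [0.55 0.73 0.96] -0.0013212599122043214 [[375.68 301.36]]
```

View pics/s12.png

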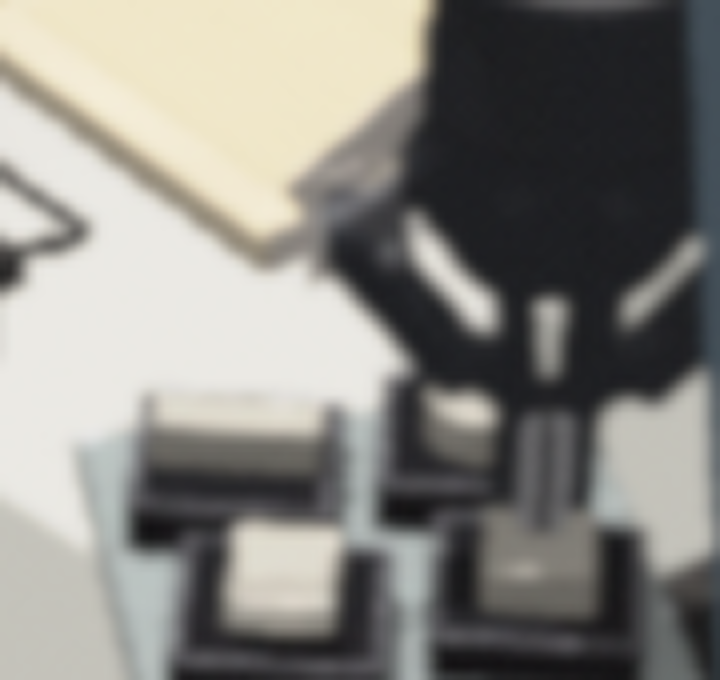

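The tip at (545,528) is over the square key, whose top is centred near (540,540). Pushing down.

Call:
play_rows --translation '[[0.4,0,0],[0.6,0,0],[0.8,0,0],[1.0,0,0],[1.1,0,0],[1.1,0,0]]' --turn '[[0,0,0],[0,0,0],[0,0,0],[0,0,0],[0,0,0],[0,0,0]]'

```text
t: 12.22
ee_pos: [494.8, -181.3, 15.0]
ee_rot: [0.632, 0.317, 0.632, -0.317]
force: [0.7, 0.1, 0.1]
gripper_width: 0.0
```

Call:
play_rows --translation '[[0.1,0,0],[0.2,0,0],[0.3,0,0],[0.3,0,0]]' --turn '[[0,0,0],[0,0,0],[0,0,0],[0,0,0]]'

```text
t: 12.72
ee_pos: [494.8, -181.3, 12.3]
ee_rot: [0.632, 0.317, 0.632, -0.317]
force: [0.3, 1.2, 4.4]
gripper_width: 0.004
```

Call:
play_rows --translation '[[0.1,0,0],[0.2,0,0],[0.3,0,0],[0.3,0,0]]' --turn '[[0,0,0],[0,0,0],[0,0,0],[0,0,0]]'

```text
t: 13.22
ee_pos: [495.0, -181.4, 12.1]
ee_rot: [0.632, 0.317, 0.632, -0.317]
force: [-11.2, 6.3, 32.0]
gripper_width: -0.002
```

Hard stop: 32 N at z=12.1, with no further travel. I'll lift and verify.

Call:
play_rows --translation '[[-1,0,0],[-3,0,0],[-5,0,0],[-5,0,0],[-5,0,0]]' --turn '[[0,0,0],[0,0,0],[0,0,0],[0,0,0],[0,0,0]]'

```text
t: 13.85
ee_pos: [494.2, -181.0, 58.2]
ee_rot: [0.632, 0.317, 0.633, -0.317]
force: [-0.1, 0.8, -0.3]
gripper_width: -0.001
```

```bash
python3 look.py s13
python3 - <<'E'
from mv import *
tgt([593,-176.2,58],-.93)
E
```

```text
13.9 [ 493.97 -180.85   57.97] [ 0.26 -1.23  0.36] 0.0007116343229133469 [[376.84 289.65]]
z sign 1 shift cm [-0.02  8.21  5.55] turn [ 0.03 -0.09  0.04]
z sign -1 shift cm [-0.02  8.21  5.55] turn [-179.97   -0.06   -0.15]
```

View pics/s13.png

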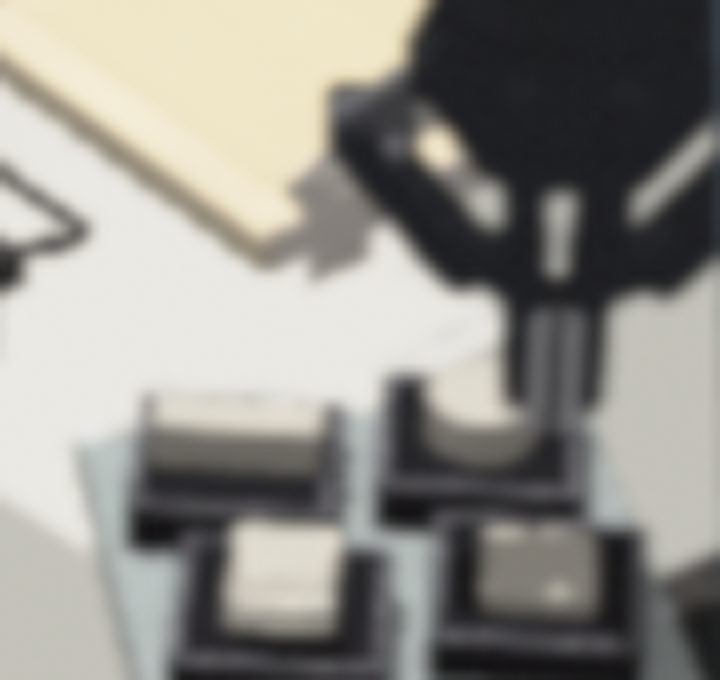

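The square key is down: its rear top edge moved from y≈508 to 522 and less of its side shows. Now the bar key.

Call:
play_rows --translation '[[0,3,2],[0,6,4],[0,8.2,5.5],[0,8.2,5.5],[2,8.2,5.5],[3.3,8.2,5.5],[3.3,8.2,5.5]]' --turn '[[0,0,0],[0,0,0],[0,0,0],[0,0,0],[0,0,0],[0,0,0],[0,0,0]]'

```text
t: 14.78
ee_pos: [591.0, -175.5, 23.7]
ee_rot: [0.63, 0.317, 0.634, -0.317]
force: [0.3, -0.5, -0.4]
gripper_width: 0.001
```

```bash
python3 look.py s14
```

```text
14.825 [ 591.99 -175.99   24.87] [ 0.88 -0.85  0.63] 0.0013008625093559431 [[338.76 286.17]]
```

View pics/s14.png

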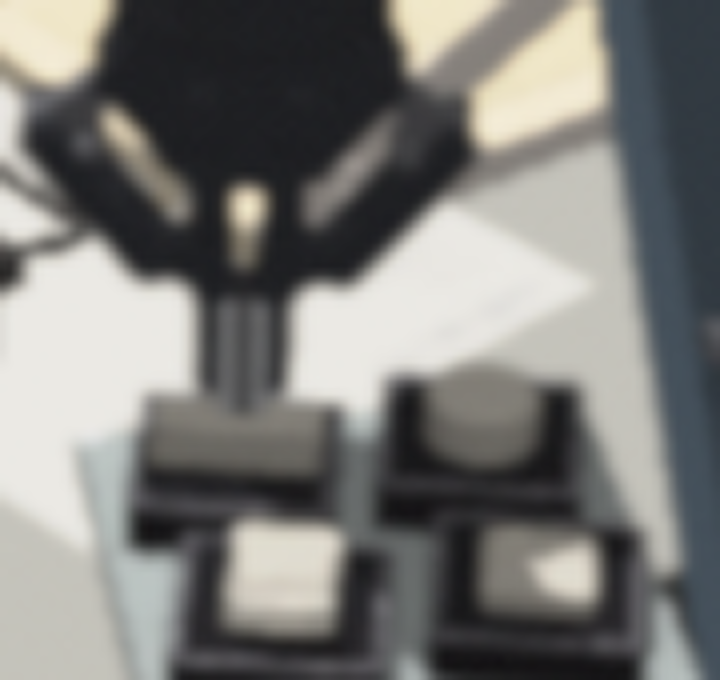

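The tip at (240,408) is centred over the bar top, which spans about (150–330, 395–432). Pressing.

Call:
play_rows --translation '[[0.3,0,0],[0.5,0,0],[0.7,0,0],[0.9,0,0],[1.0,0,0],[1.0,0,0]]' --turn '[[0,0,0],[0,0,0],[0,0,0],[0,0,0],[0,0,0],[0,0,0]]'

```text
t: 15.58
ee_pos: [593.6, -176.4, 16.4]
ee_rot: [0.632, 0.317, 0.632, -0.317]
force: [-0.1, 0.4, 2.8]
gripper_width: 0.003
```

Call:
play_rows --translation '[[0.1,0,0],[0.3,0,0],[0.4,0,0],[0.5,0,0],[0.5,0,0]]' --turn '[[0,0,0],[0,0,0],[0,0,0],[0,0,0],[0,0,0]]'

```text
t: 16.2
ee_pos: [593.6, -176.4, 12.3]
ee_rot: [0.632, 0.317, 0.632, -0.317]
force: [-3.6, 1.0, 12.1]
gripper_width: 0.002
```

Call:
play_rows --translation '[[0.1,0,0],[0.1,0,0],[0.1,0,0],[0.1,0,0]]' --turn '[[0,0,0],[0,0,0],[0,0,0],[0,0,0]]'

```text
t: 16.7
ee_pos: [593.7, -176.4, 12.2]
ee_rot: [0.632, 0.317, 0.632, -0.317]
force: [-6.4, 2.2, 17.8]
gripper_width: 0.004
```

```bash
python3 look.py s15
```

```text
16.75 [ 593.68 -176.41   12.15] [-6.38  3.57 18.24] 0.004633591418418929 [[338.16 290.4 ]]
```

View pics/s15.png

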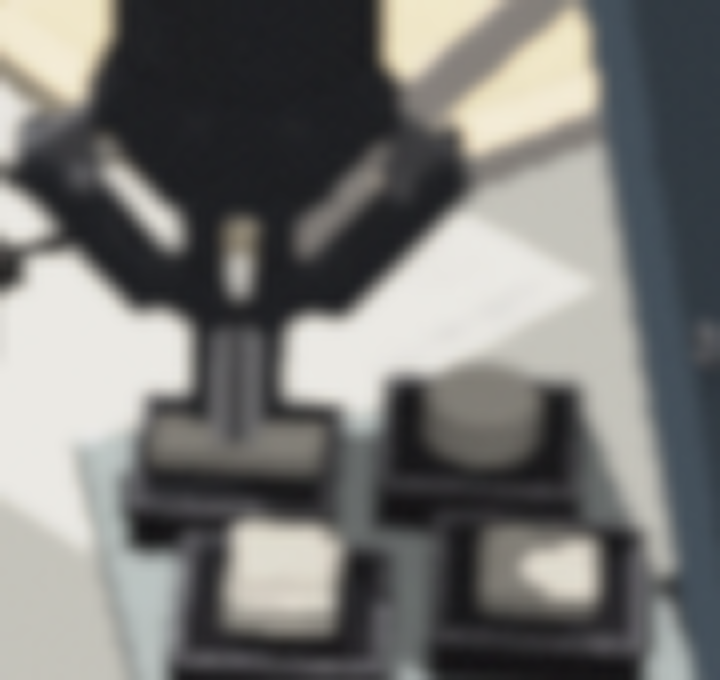

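The bar is down: its rear top edge moved from y≈395 to 415, and the hold is 18 N against the stop. The rocker is still over, the square key is in and the round key is still up.

Run:
```python
from plant import env
print(env.close_job()); o=env.get_obs(); print(o['t'],o['ee_pos'],o['force'])
```

```text
the job is handed in; nothing more can be done
None
the job is handed in; nothing more can be done
```

The job is handed in at about 16.8 s. In order, I tipped the rocker over, pushed the square key in, and pressed the bar key, which the arm was still holding down at hand-in.

**How each key ended (forces are the vertical part, measured at the tool):**

| Key | Stop force | Stop height (reported z) | Last picture |
|---|---|---|---|
| Rocker | 20 N | 13.1 mm | far half down, near half raised |
| Square key | 32 N | 12.1 mm | still down |
| Bar key | 18 N (holding) | 12.2 mm | down |

The round key looks untouched and still up. I never went near the weight, vial or clip. I did not take a final close-up of them, and the last crop does not include them.

**What disagreed:**
- **Fingertip height:** the visible fingertips sit about 20–27 mm behind the reported TCP along the tool axis, so contact came about 25–30 mm lower in reported z than I expected. I checked this with a tilted view and then came down in small steps, watching the force and the pictures.
- **Housing angle:** the key housings looked turned about 0.2 rad from the box outline, although the task says they are turned alike. I aimed at the keys as they appeared in the images.
- **Box height:** fitting it from the two cameras gave inconsistent values (−14 to +8 mm), so I relied on contact rather than the fit.

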